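# Reset a motorbike battery pack under its push-latch flap

## Task

Reset the battery pack that has the push-latch flap on its top: press the flap to pop it open, press the round button under it fully down, and press the flap shut again until it latches and stays closed by itself. Leave the square button beside the round one unpressed, and leave everything else on the bench where it stands; nothing is to be picked up.

Things in the scene. Friction and masses are not known exactly. Their poses are not given: they have to be found in the camera images.
- pack: the battery pack with the flap: grey case 220 x 164 mm, top 125 mm high, fixed to the bench in a steel cradle (244 x 186 mm). Origin: centre of its underside, on the bench; x: from the robot's side to the far side (turned by the pack's yaw), y: left, z: up. The flap is flush with the top and covers a recess (x -60 to +50, y -67 to +67 mm). The other pack has a round cap, no flap.
- pack_top (a point): centre of the pack's top plane, 125 mm above its origin. The case in front of the recess (pack x -110 to -60 mm) is a step 12 mm lower than this plane. A black carrying handle, 112 mm long along y, stands 32 mm above it at pack x = +88 mm, beyond the hinge.
- flap (a joint): hinge angle in rad: 0 latched flush, 1.25 fully open, -0.065 pressed in to its hard stop (free edge 6.5 mm below flush; 5.5 mm is enough). Sprung open (0.25 N m shut, 0.12 open; takes 2 s). Push-push latch: press to the stop and let go: a shut flap pops open, an open one stays latched; the next press reopens it. It clicks on the way with knocks up to 10 N: go on to the stop.
- flap_edge (a point): middle of the free (near) edge, outer face, of the black flap: a plate 105 (x) by 128 mm (y), 4 mm thick, hinged along its far edge. Moves with it: shut at (-55, 0, 125) mm in the pack's frame, fully open about (15, 0, 225). Shut, it takes about 3 N here to move in, then the stop. Fully open it stands so steep that pushing straight down on this edge jams: sweep its back towards the robot and down.
- flap_hinge (a point): middle of the hinge line on the flap's outer face: (50, 0, 125) mm in the pack's frame when shut. The hinge runs along the pack's y. A steel latch lug (14 x 22 mm, reaching 14 mm below the outer face) hangs under the flap 95 mm from the hinge, in the middle; it enters a steel housing (22 x 36 mm, top at 110 mm height) between the buttons.
- reset (a joint): travel of the round button in m: 0 up, 0.005 fully down (4 N); springs back. It runs straight down.
- reset_top (a point): centre of the top of the round black button (24 mm across, on a grey round base 40 mm across), under the flap on the pack's left: (-33, 37, 113) mm in the pack's frame, 12 mm below the pack's top; recess floor at 92 mm. The open flap's edge stands 98 mm above the top about 48 mm beyond the buttons: a wide hand should lean back towards the robot.
- square (a joint): travel of the square button in m: 0 up, 0.005 fully down. Must stay unpressed (below 0.0025).
- square_top (a point): centre of the top of the square black button, 23 mm wide, under the flap on the pack's right: (-33, -37, 113) mm in the pack's frame.
- spare_pack: bystander, fixed: the other battery pack, same size (top 125 mm high) with handle, a screwed-down cover and a round cap 54 mm wide reaching 143 mm height. Origin at the centre of its underside.
- driver: bystander: screwdriver 190 mm long lying between or before the packs; origin under its middle.
- jar: bystander: jar with black cap, 52 mm wide, 75 mm high, between the packs; origin at its underside.
- tape: bystander: black tape roll, 90 mm wide, 24 mm high; origin at its underside.
- wrench: bystander: spanner 180 mm long, lying; origin under its middle.
- tray: bystander: black parts tray 110 x 90 x 40 mm; origin at its underside.
- mug: bystander: white mug 76 mm wide, 90 mm high; origin at its underside.
- brush: bystander: brush 200 mm long, lying; origin under its middle.

How it is judged:
By the outcome, as a careful person would: the job done as asked, in the order asked, and still so for the second after the job is handed in, with the robot touching nothing.
It also fails if it takes over 45 s, if anything falls off the work surface, if the arm or the gripper's body presses on something with over 40 N, if the wrist force passes 120 N, or if a joint passes its speed limit or range.

## Robot

A 6-joint arm with a two-finger parallel gripper is mounted at the origin on the work surface. World frame = base frame: x ahead of the robot, y to its left, z up, the work surface at z = 0. Lengths are in m, angles in rad, forces in N, time in s.
With the tool pointing down it reaches from about 0.375 to 0.9 m from the base axis. Payload 3.1 kg.
Tool frame: the origin (TCP) lies between the finger pads; the fingertips stand 8 mm ahead of it and the grasp point (between the pads) lies 11 mm behind it (manip.tip_extent is the distance from the TCP to the fingertips, in m); z points along the fingers, x is the direction in which the jaws open and shut, and the axes are right-handed (so a half turn about z gives the same grasp; the last joint's range is limited). The gripper opens to 85 mm and grips with 20 to 120 N. Pads are 22 mm wide; open, the fingers measure 114 mm over their backs; the gripper's body (76 mm by 85 mm) begins 54 mm behind the grasp point. The pads swing forward as they close: fully open they stand 13 mm farther back than shut.
Start: joints at [1.159, 0.527, 1.433, -0, 1.181, -0.178], TCP at [0.144, 0.608, 0.239] pointing down, gripper open.
Joint ranges: [-3.08, 3.08], [-0.75, 2.2], [0.22, 2.44], [-1.43, 4.57], [0, 2.65], [-2.85, 2.85]. Speed limits (rad/s): [2.79, 2.79, 3.14, 3.14, 3.14, 3.14].

## Interface

Orientations are given as a unit quaternion [x, y, z, w].
In Python, from station import manip gives the robot as it stands.
- The arm moves only by the tool move_arm, never from a script. Its argument "deltas" is a list that holds one entry, the list of rows, each a list of 4 numbers: the shift along the tool's x, y, z in m, then the turn about the tool's z in degrees. A call has 1 to 20 rows; each row is the pose to reach, as a shift and turn from the pose measured when the call began, along the tool's axes at that moment; what a row does not reach only later rows make up. A row lasts 1/12 s, in which the tool goes at most 41.7 mm and 7.16 degrees, less where a joint would pass 70% of its speed; a pose out of reach is approached as far as the arm can. A call with a gripper value outside its range is refused whole. "gripper" is the opening, from 0 (shut) to 1 (fully open), set as the call begins (left out, the last holds). The fingers move at their own pace and stop on an object; "squeeze" is the grip in N (left out, the last holds). Time passes only in rows, so rows that repeat a pose let the fingers close. It gives the time, the measured TCP pose, the force and the opening at its end, in the units of the state.
- manip.sense(): the state, without advancing time (a new reading comes with each control period).
- manip.snapshot(name): name is "side" or "top" or "wrist"; returns a dict with "img" (420x560x3 uint8, red, green, blue), "vertical_fov" (degrees; the focal length in pixels is half the picture's height over the tangent of half this angle, whatever the lens; pixels are square), "cx", "cy" (the principal point, pixels), "origin" and "orientation" of the camera in the world. Camera axes: x right, y down, z forward; pixel columns grow to the right and rows downward; lengths in m; the calibration is good to about 2 mm. A picture is of the moment at which its call begins. There is no depth.
- manip.sign_off(): hands the job in, once; it reports no verdict.
The state is a dict: "t": time; "q": joint angles; "qd": joint speeds; "tau": joint torques, N m; "tcp_pos": TCP position; "tool_rot": TCP orientation; "force": force on the tool from outside, world axes, zero at the start; "ft_torque": the same for the moment, N m; "finger_gap": opening from 0.0 (shut) to 1.0 (fully open).
Only numpy, scipy, OpenCV 4.12 (cv2) and the standard library are available. Lean on these libraries where they do the work, as an engineer would, in place of code of your own. Each camera call takes 0.05 s, during which the arm holds its last target.

## Working session

There is one attempt and no reset: what is moved stays moved. The work goes in short steps, Python scripts to look and compute and a tool call to move; the robot and the scene stay as the last step left them, time stands still between calls to the robot, and variables do not carry over. Pictures are saved under pics/ and viewed, and the job is handed in when it is done.

Besides the shell and the picture viewer there is one more tool, called after ">>>" as name([rows], argument=value, ...), one row to a line, values as JSON. move_arm: Moves the arm, as the interface text tells. Its arguments: {"type":"object","properties":{"deltas":{"type":"array"},"gripper":{"type":"number"},"squeeze":{"type":"number"}},"required":["deltas"]}

```bash
ls; mkdir -p pics; python3 - <<'E'
from station import manip
import cv2
s=manip.sense();print({k:(s[k]) for k in('t','tcp_pos','tool_rot','force','finger_gap')}, manip.tip_extent)
for n in("top","side","wrist"):
    d=manip.snapshot(n);cv2.imwrite(f"pics/{n}0.png",d["img"][:,:,::-1]);print(n,d["vertical_fov"],d["cx"],d["cy"],d["origin"],d["orientation"])
E
```

```text
pics
{'t': 0.0, 'tcp_pos': array([0.14386091, 0.60749638, 0.23832846]), 'tool_rot': array([ 7.84440312e-01,  6.20203349e-01, -9.76340406e-04,  4.98515597e-04]), 'force': array([-0.79025208, -0.30160055,  0.10768156]), 'finger_gap': 0.9998082772964301} 0.008
top 42.74254346366094 275.25706244926556 204.50769638571714 [0.19459416 0.02137449 1.7542409 ] [ 0.70569532 -0.70324356  0.06056597 -0.06143599]
side 49.44755446375961 271.9483610530873 205.2377091592913 [-0.06846422 -0.53932933  1.07376509] [ 0.87201467 -0.36401797  0.12140061 -0.30388029]
wrist 70.51474869593247 279.96837919861605 210.49812181299427 [0.06145089 0.62776141 0.37279915] [0.77330912 0.61178298 0.1023689  0.13128288]
```

View pics/top0.png

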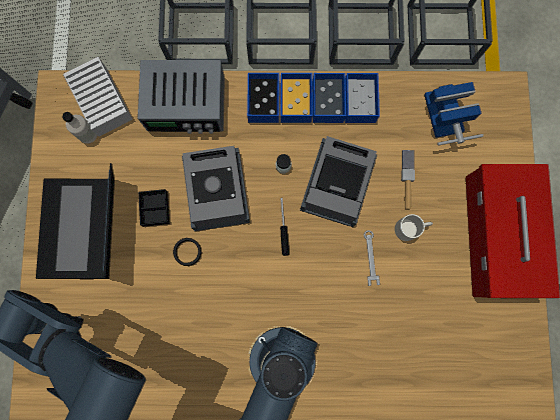

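View pics/side0.png

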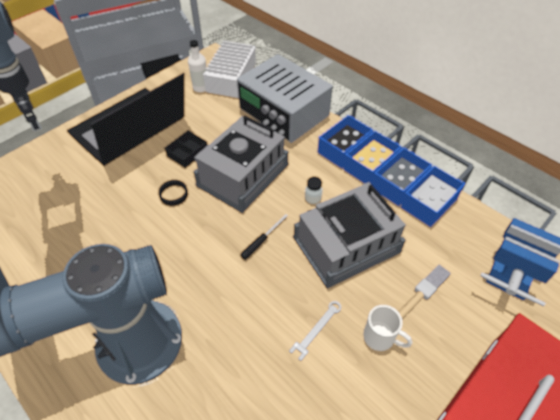

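View pics/wrist0.png

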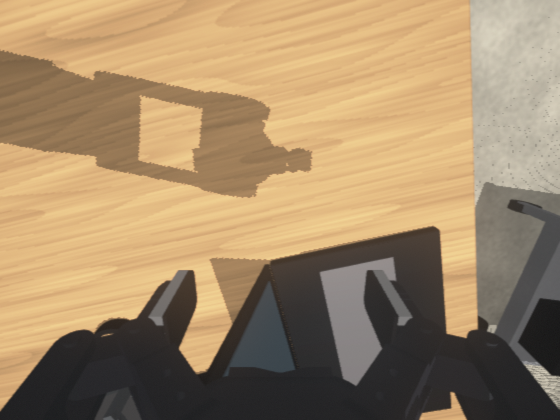

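The flap pack is the right-hand one, at top px ~(340,180) and side px ~(350,230). I'll zoom in to measure it.

```bash
cat > h.py <<'E'
import numpy as np, cv2
from scipy.spatial.transform import Rotation as R
from station import manip
def ray(d,u,v):
    f=d["img"].shape[0]/2/np.tan(np.radians(d["vertical_fov"])/2)
    r=R.from_quat(d["orientation"]).apply([(u-d["cx"])/f,(v-d["cy"])/f,1.]);return np.array(d["origin"]),r
def onz(d,u,v,z):
    o,r=ray(d,u,v);return o+r*(z-o[2])/r[2]
def proj(d,p):
    f=d["img"].shape[0]/2/np.tan(np.radians(d["vertical_fov"])/2)
    c=R.from_quat(d["orientation"]).inv().apply(np.array(p)-d["origin"]);return d["cx"]+f*c[...,0]/c[...,2],d["cy"]+f*c[...,1]/c[...,2]
E
python3 - <<'E'
import cv2
a=cv2.imread("pics/top0.png")[125:240,290:390];b=cv2.imread("pics/side0.png")[175:290,285:415]
cv2.imwrite("pics/top0z.png",cv2.resize(a,None,fx=5,fy=5,interpolation=cv2.INTER_CUBIC));cv2.imwrite("pics/side0z.png",cv2.resize(b,None,fx=5,fy=5,interpolation=cv2.INTER_CUBIC))
E
```

```text
(no output)
```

View pics/top0z.png

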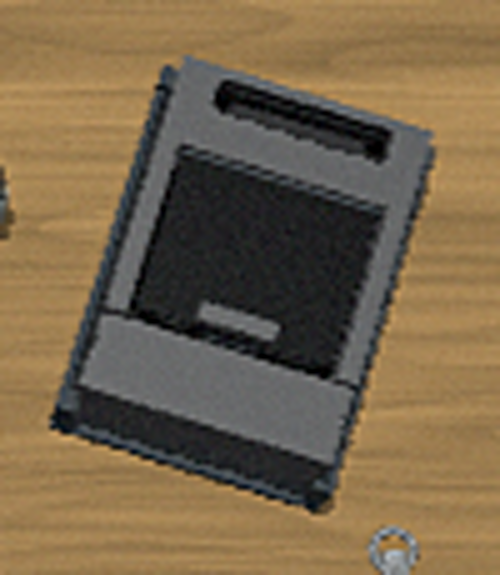

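View pics/side0z.png

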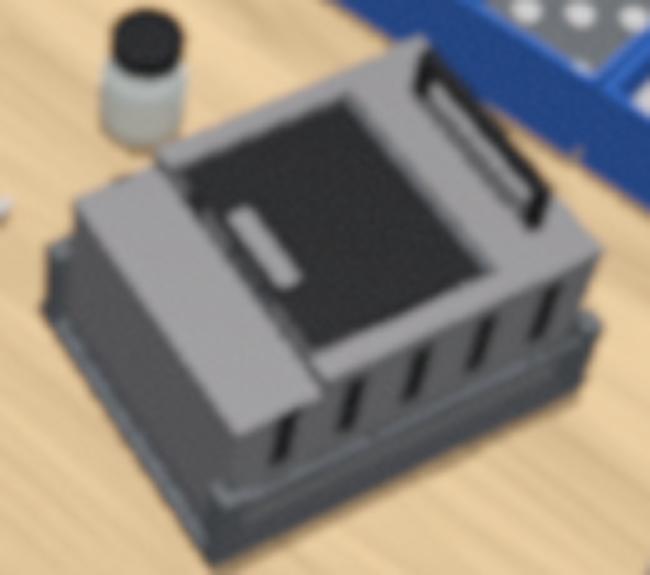

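```bash
python3 - <<'E'
from h import *
from scipy.optimize import least_squares
t=manip.snapshot("top");s=manip.snapshot("side")
T=[((110,82,125),(185,57)),((110,-82,125),(435,133)),((-60,82,125),(105,312)),((-60,-82,125),(357,385)),((-110,82,113),(78,385)),((-110,-82,113),(328,460)),((50,64,125),(180,152)),((50,-64,125),(385,208)),((-55,-64,125),(335,375)),((-55,64,125),(132,310))]
S=[((110,82,125),(425,35)),((110,-82,125),(605,250)),((-60,82,125),(160,155)),((-110,82,113),(75,200)),((-110,-82,113),(238,435))]
def c(L,o): return np.array([a for a,b in L])/1000,(np.array([b for a,b in L])+.5)/5-.5+np.array(o)
Tp,Tu=c(T,(290,125));Sp,Su=c(S,(285,175))
def tr(x,p): return R.from_euler('z',x[2]).apply(p)+[x[0],x[1],0]
def res(x,d,p,u): return (np.c_[proj(d,tr(x,p))]-u)
for name,f in(("top",lambda x:res(x,t,Tp,Tu).ravel()),("side",lambda x:res(x,s,Sp,Su).ravel()),("both",lambda x:np.r_[res(x,t,Tp,Tu).ravel(),res(x,s,Sp,Su).ravel()])):
    r=least_squares(f,[.7,-.2,-.2],loss='soft_l1');print(name,r.x,np.degrees(r.x[2]));print(r.fun.reshape(-1,2).round(1).tolist())
E
```

```text
top [ 0.56979822 -0.18108992 -0.30672004] -17.57376406592681
[[-0.3, -0.2], [-0.3, -0.1], [-0.2, -1.0], [0.2, 0.3], [0.2, 0.2], [0.9, 1.2], [0.6, 0.0], [-1.1, 0.9], [-0.5, -0.9], [0.4, -0.3]]
side [ 0.56963384 -0.18436846 -0.31017212] -17.771553409057905
[[-0.3, 0.4], [0.8, 0.2], [-0.6, -1.0], [-0.2, -0.3], [0.3, 0.3]]
both [ 0.5698662  -0.18240811 -0.30814877] -17.6556239795192
[[0.2, -0.3], [0.2, -0.1], [0.2, -1.0], [0.6, 0.3], [0.6, 0.2], [1.3, 1.2], [1.1, -0.0], [-0.7, 1.0], [-0.1, -0.9], [0.8, -0.4], [-0.9, -0.1], [0.2, -0.3], [-1.1, -1.4], [-0.7, -0.6], [-0.1, -0.3]]
```

```bash
cat >> h.py <<'E'
P0=np.array([.570,-.1822,0]);YAW=np.radians(-17.65);RP=R.from_euler('z',YAW)
def st():
    s=manip.sense();Rt=R.from_quat(s["tool_rot"]);x=Rt.as_matrix()[:,0]
    p=RP.inv().apply(s["tcp_pos"]-P0)*1000
    print("t",round(s["t"],2),"tcp pack mm",p.round(1),"F",np.round(s["force"],1),"gap",round(float(s["finger_gap"]),3),"turn needed deg",round(float(np.degrees(np.arctan2(x[1],x[0])-YAW)-90),2),"toolz",Rt.as_matrix()[:,2].round(3),"ext",manip.tip_extent,"q",np.round(s["q"],2))
    return s,Rt
def todel(w,Rt,s): return Rt.inv().apply(np.array(w)-s["tcp_pos"]).round(4)
def pk(x,y,z): return P0+RP.apply(np.array([x,y,z])/1000)
E
python3 - <<'E'
from h import *
s,Rt=st()
for w in([.144,.608,.27],[.40,.25,.27],[.45,.0,.27],pk(-47,0,240),pk(-47,0,160)): print(np.round(w,3),todel(w,Rt,s))
E
```

```text
t 0.25 tcp pack mm [-645.5  623.7  238.8] F [ 0.3 -0.3  1.1] gap 0.996 turn needed deg 4.31 toolz [-0.    -0.001 -1.   ] ext 0.008 q [ 1.16  0.53  1.43 -0.    1.18 -0.18]
[0.144 0.608 0.27 ] [ 0.0001 -0.0001 -0.0312]
[0.4  0.25 0.27] [-0.2892  0.3316 -0.0309]
[0.45 0.   0.27] [-0.5209  0.4379 -0.0307]
[ 0.525 -0.168  0.24 ] [-6.669e-01  5.499e-01 -6.000e-04]
[ 0.525 -0.168  0.16 ] [-0.6668  0.5499  0.0794]
```

>>> move_arm([
  [[-0.02,0.03,-0.03,4.3],[-0.05,0.06,-0.03,4.3],[-0.08,0.09,-0.03,4.3],[-0.105,0.12,-0.03,4.3],[-0.13,0.15,-0.03,4.3],[-0.155,0.18,-0.03,4.3],[-0.18,0.21,-0.03,4.3],[-0.205,0.24,-0.03,4.3],[-0.23,0.265,-0.03,4.3],[-0.255,0.29,-0.03,4.3],[-0.275,0.315,-0.03,4.3],[-0.305,0.335,-0.03,4.3],[-0.335,0.35,-0.03,4.3],[-0.37,0.365,-0.03,4.3],[-0.4,0.38,-0.03,4.3],[-0.43,0.395,-0.03,4.3],[-0.465,0.41,-0.03,4.3],[-0.5,0.425,-0.03,4.3],[-0.525,0.44,-0.03,4.3],[-0.525,0.44,-0.03,4.3]],
], gripper=0)

```text
t: 1.92
tcp_pos: [0.4536, -0.0094, 0.2697]
tool_rot: [0.809, 0.588, 0.0, 0.002]
force: [0.9, -0.2, 0.2]
finger_gap: -0.002
```

```bash
python3 - <<'E'
from h import *
s,Rt=st()
for w in(pk(-47,0,240),pk(-47,0,160)): print(np.round(w,3),todel(w,Rt,s))
E
```

```text
t 1.92 tcp pack mm [-163.3  129.4  269.7] F [ 0.9 -0.2  0.2] gap -0.002 turn needed deg -0.3 toolz [ 0.003 -0.004 -1.   ] ext 0.008 q [-0.27  0.25  1.81 -0.    1.08 -1.52]
[ 0.525 -0.168  0.24 ] [-0.1287  0.1168  0.0306]
[ 0.525 -0.168  0.16 ] [-0.1285  0.1165  0.1106]
```

>>> move_arm([
  [[-0.03,0.027,0.005,0],[-0.06,0.055,0.01,0],[-0.09,0.08,0.015,0],[-0.115,0.105,0.02,0],[-0.1285,0.1165,0.04,0],[-0.1285,0.1165,0.07,0],[-0.1285,0.1165,0.095,0],[-0.1285,0.1165,0.11,0],[-0.1285,0.1165,0.11,0],[-0.1285,0.1165,0.11,0]],
])

```text
t: 2.75
tcp_pos: [0.5249, -0.1673, 0.1599]
tool_rot: [0.809, 0.588, -0.0, 0.001]
force: [0.1, -0.9, 0.5]
finger_gap: 0.001
```

```bash
python3 - <<'E'
from h import *
s,Rt=st()
for n in("side","wrist"):
    d=manip.snapshot(n);im=d["img"][:,:,::-1]
    if n=="side": im=cv2.resize(im[150:300,270:430],None,fx=4,fy=4,interpolation=cv2.INTER_CUBIC)
    cv2.imwrite(f"pics/{n}1.png",im)
E
```

```text
t 2.75 tcp pack mm [-47.5   0.5 159.9] F [ 0.1 -0.9  0.5] gap 0.001 turn needed deg -0.28 toolz [ 0.001 -0.003 -1.   ] ext 0.008 q [-0.51  0.54  1.7  -0.    0.91 -1.77]
```

View pics/side1.png

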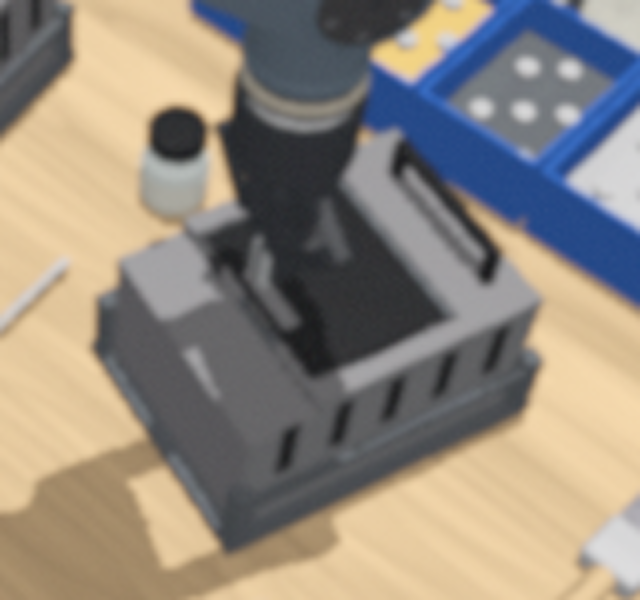

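View pics/wrist1.png

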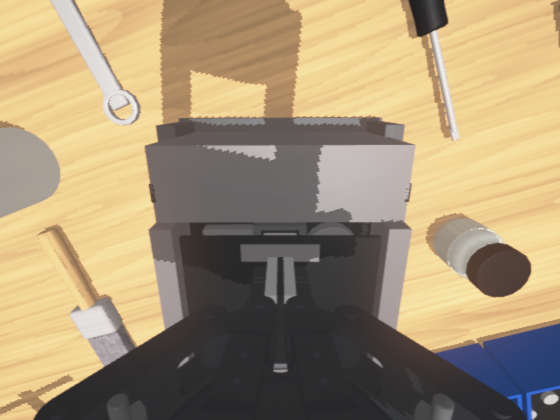

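Side and wrist views show the shut fingers centred above the grey strip at the flap's near edge (wrist px ~(280,260)). I'll descend gently.

>>> move_arm([
  [[0,0,0.005,0],[0,0,0.01,0],[0,0,0.015,0],[0,0,0.019,0],[0,0,0.022,0],[0,0,0.024,0],[0,0,0.024,0]],
])

```text
t: 3.43
tcp_pos: [0.5259, -0.168, 0.1371]
tool_rot: [0.809, 0.588, 0.0, 0.003]
force: [0.5, 0.0, 0.6]
finger_gap: -0.0
```

>>> move_arm([
  [[0,0,0.002,0],[0,0,0.004,0],[0,0,0.005,0],[0,0,0.006,0],[0,0,0.007,0],[0,0,0.008,0],[0,0,0.008,0]],
])

```text
t: 4.02
tcp_pos: [0.5261, -0.1681, 0.1292]
tool_rot: [0.809, 0.588, 0.0, 0.003]
force: [-0.6, -0.8, 1.9]
finger_gap: -0.003
```

>>> move_arm([
  [[0,0,0.001,0],[0,0,0.002,0],[0,0,0.003,0],[0,0,0.0035,0],[0,0,0.004,0],[0,0,0.004,0]],
])

```text
t: 4.52
tcp_pos: [0.5262, -0.1681, 0.1268]
tool_rot: [0.809, 0.588, 0.001, 0.004]
force: [-3.1, 1.4, 13.7]
finger_gap: 0.002
```

>>> move_arm([
  [[0,0,0.001,0],[0,0,0.002,0],[0,0,0.003,0],[0,0,0.003,0]],
])

```text
t: 4.85
tcp_pos: [0.5262, -0.1682, 0.1265]
tool_rot: [0.808, 0.589, 0.001, 0.004]
force: [-5.7, 2.4, 21.0]
finger_gap: 0.002
```

At the hard stop. Releasing upward and backward.

>>> move_arm([
  [[0,0,-0.01,0],[0,0,-0.025,0],[0,-0.02,-0.045,0],[0,-0.05,-0.07,0],[0,-0.08,-0.1,0],[0,-0.1,-0.12,0],[0,-0.1,-0.13,0],[0,-0.1,-0.13,0],[0,-0.1,-0.13,0],[0,-0.1,-0.13,0],[0,-0.1,-0.13,0],[0,-0.1,-0.13,0],[0,-0.1,-0.13,0],[0,-0.1,-0.13,0],[0,-0.1,-0.13,0],[0,-0.1,-0.13,0],[0,-0.1,-0.13,0],[0,-0.1,-0.13,0],[0,-0.1,-0.13,0],[0,-0.1,-0.13,0]],
])

```text
t: 6.52
tcp_pos: [0.4303, -0.1367, 0.2558]
tool_rot: [0.808, 0.589, 0.001, 0.004]
force: [0.3, -0.0, -0.1]
finger_gap: -0.001
```

```bash
python3 - <<'E'
from h import *
s,Rt=st()
for w in(pk(-36,37,240),pk(-37,37,150),pk(-37,37,130)): print(np.round(w,3),todel(w,Rt,s))
for n in("side","wrist"):
    d=manip.snapshot(n);im=d["img"][:,:,::-1]
    if n=="side": im=cv2.resize(im[130:300,250:430],None,fx=3.5,fy=3.5,interpolation=cv2.INTER_CUBIC)
    cv2.imwrite(f"pics/{n}2.png",im)
    for q in((-33,37,113),(-33,-37,113),(15,64,225)):print(n,q,np.round(proj(d,pk(*q)),1))
E
```

```text
t 6.52 tcp pack mm [-146.9    1.   255.8] F [ 0.3 -0.  -0.1] gap -0.001 turn needed deg -0.24 toolz [ 0.006 -0.006 -1.   ] ext 0.008 q [-0.55  0.27  1.83 -0.    1.03 -1.81]
[ 0.547 -0.136  0.24 ] [0.0365 0.1107 0.0165]
[ 0.546 -0.136  0.15 ] [0.0369 0.109  0.1065]
[ 0.546 -0.136  0.13 ] [0.0369 0.1088 0.1265]
side (-33, 37, 113) [332.8 215. ]
side (-33, -37, 113) [348.4 235.6]
side (15, 64, 225) [347.6 173.3]
wrist (-33, 37, 113) [313.3 297. ]
wrist (-33, -37, 113) [246.2 297.1]
wrist (15, 64, 225) [359.2 432.9]
```

View pics/side2.png

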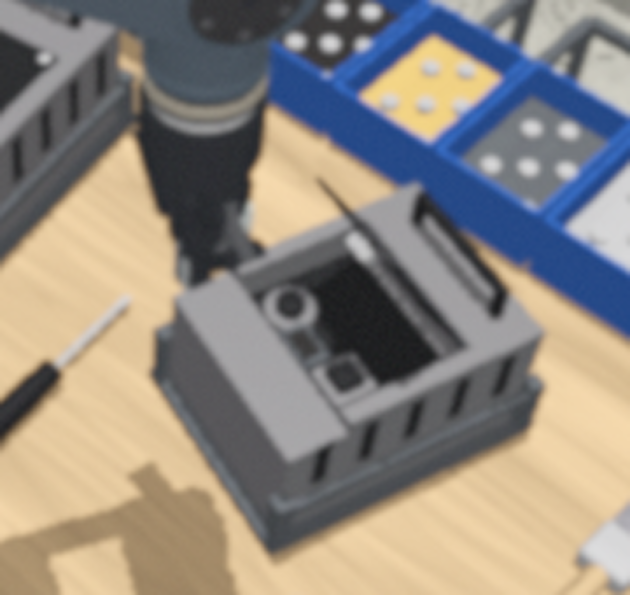

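View pics/wrist2.png

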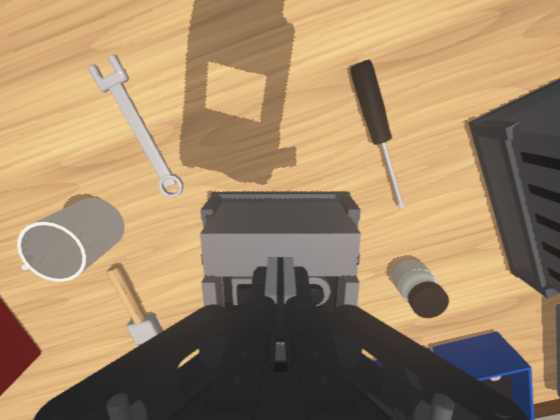

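```bash
python3 - <<'E'
from h import *
s,Rt=st()
d=manip.snapshot("side")
for u in((332.5,216.2),(348.7,236.7)): print((RP.inv().apply(onz(d,*u,.113)-P0)*1000).round(1))
for w in(pk(-39,37,240),pk(-39,37,150),pk(-39,37,125)): print(np.round(w,3),todel(w,Rt,s))
E
```

```text
t 6.62 tcp pack mm [-147.     1.   255.8] F [ 0.4 -0.1  0.3] gap -0.001 turn needed deg -0.24 toolz [ 0.006 -0.006 -1.   ] ext 0.008 q [-0.55  0.27  1.83 -0.    1.03 -1.81]
[-35.7  34.1 113. ]
[-34.1 -40.2 113. ]
[ 0.544 -0.135  0.24 ] [0.0365 0.1077 0.0165]
[ 0.544 -0.135  0.15 ] [0.0368 0.107  0.1065]
[ 0.544 -0.135  0.125] [0.0369 0.1068 0.1315]
```

>>> move_arm([
  [[0.02,0.03,0,0],[0.036,0.06,0,0],[0.036,0.09,0.01,0],[0.036,0.107,0.02,0],[0.036,0.107,0.045,0],[0.036,0.107,0.07,0],[0.036,0.107,0.085,0],[0.036,0.107,0.1,0],[0.036,0.107,0.11,0],[0.036,0.107,0.115,0],[0.036,0.107,0.115,0]],
])

```text
t: 7.58
tcp_pos: [0.5433, -0.1358, 0.1405]
tool_rot: [0.808, 0.589, 0.0, 0.003]
force: [0.2, -0.8, 1.1]
finger_gap: -0.005
```

```bash
python3 - <<'E'
from h import *
s,Rt=st()
for n in("side","wrist"):
    d=manip.snapshot(n);im=d["img"][:,:,::-1]
    if n=="side": im=cv2.resize(im[130:300,250:430],None,fx=3.5,fy=3.5,interpolation=cv2.INTER_CUBIC)
    cv2.imwrite(f"pics/{n}3.png",im)
E
```

```text
t 7.58 tcp pack mm [-39.5  36.2 140.5] F [ 0.2 -0.8  1.1] gap -0.005 turn needed deg -0.24 toolz [ 0.004 -0.005 -1.   ] ext 0.008 q [-0.44  0.57  1.69 -0.    0.87 -1.7 ]
```

View pics/side3.png

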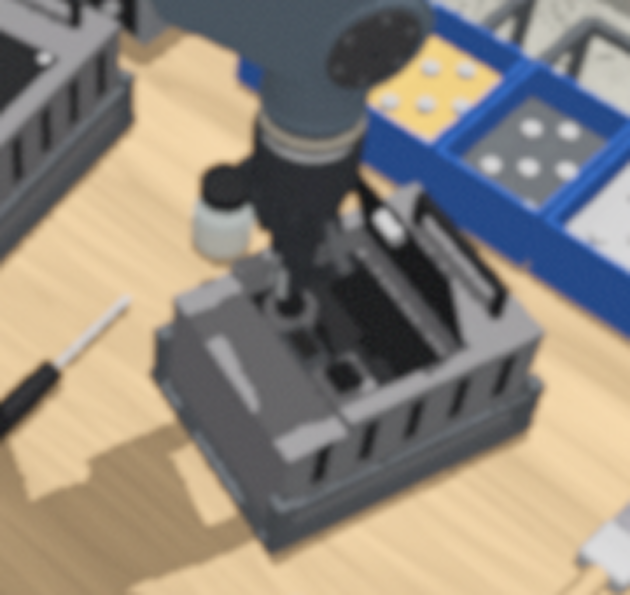

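View pics/wrist3.png

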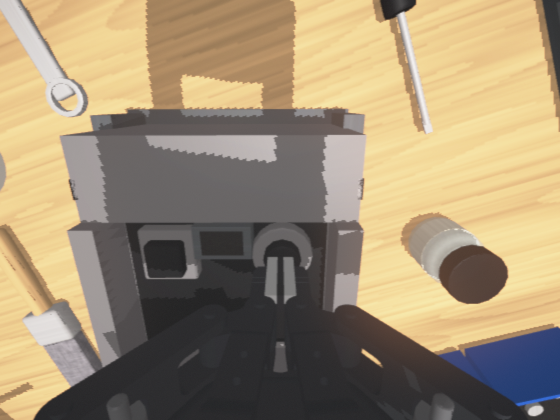

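The tips are over the round button (wrist px ~(281,255)), and the square button (165,255) is well clear. I'll press.

>>> move_arm([
  [[0,0,0.006,0],[0,0,0.011,0],[0,0,0.015,0],[0,0,0.018,0],[0,0,0.02,0],[0,0,0.022,0],[0,0,0.0235,0],[0,0,0.0235,0]],
])

```text
t: 8.35
tcp_pos: [0.5443, -0.1362, 0.1185]
tool_rot: [0.808, 0.589, 0.001, 0.004]
force: [-1.2, -0.6, 3.4]
finger_gap: 0.002
```

>>> move_arm([
  [[0,0,0.001,0],[0,0,0.002,0],[0,0,0.003,0],[0,0,0.004,0],[0,0,0.0045,0],[0,0,0.0045,0]],
])

```text
t: 8.85
tcp_pos: [0.5443, -0.1363, 0.1158]
tool_rot: [0.808, 0.589, 0.001, 0.005]
force: [-4.1, 1.3, 14.6]
finger_gap: 0.001
```

>>> move_arm([
  [[0,0,0.002,0],[0,0,0.003,0],[0,0,0.003,0],[0,0,0.003,0]],
])

```text
t: 9.18
tcp_pos: [0.5443, -0.1363, 0.1157]
tool_rot: [0.808, 0.589, 0.001, 0.005]
force: [-4.9, 1.7, 21.3]
finger_gap: -0.0
```

>>> move_arm([
  [[0,-0.001,-0.015,0],[0,-0.003,-0.04,0],[0,-0.006,-0.075,0],[0,-0.01,-0.11,0],[0,-0.01,-0.14,0],[0,-0.01,-0.165,0],[0,-0.01,-0.165,0],[0,-0.01,-0.165,0]],
])

```text
t: 9.85
tcp_pos: [0.5344, -0.1324, 0.282]
tool_rot: [0.808, 0.589, 0.002, 0.007]
force: [-0.4, 0.8, 0.4]
finger_gap: -0.005
```

```bash
python3 - <<'E'
from h import *
s,Rt=st()
for w in(pk(62,0,280),pk(62,0,200)): print(np.round(w,3),todel(w,Rt,s))
d=manip.snapshot("side");im=d["img"][:,:,::-1]
im=cv2.resize(im[130:300,250:430],None,fx=3.5,fy=3.5,interpolation=cv2.INTER_CUBIC)
cv2.imwrite(f"pics/side4.png",im)
E
```

```text
t 9.85 tcp pack mm [-49.1  36.7 282. ] F [-0.4  0.8  0.4] gap -0.005 turn needed deg -0.2 toolz [ 0.012 -0.009 -1.   ] ext 0.008 q [-0.44  0.37  1.58 -0.    1.18 -1.7 ]
[ 0.629 -0.201  0.28 ] [-0.0363  0.1111  0.0038]
[ 0.629 -0.201  0.2  ] [-0.0359  0.11    0.0838]
```

View pics/side4.png

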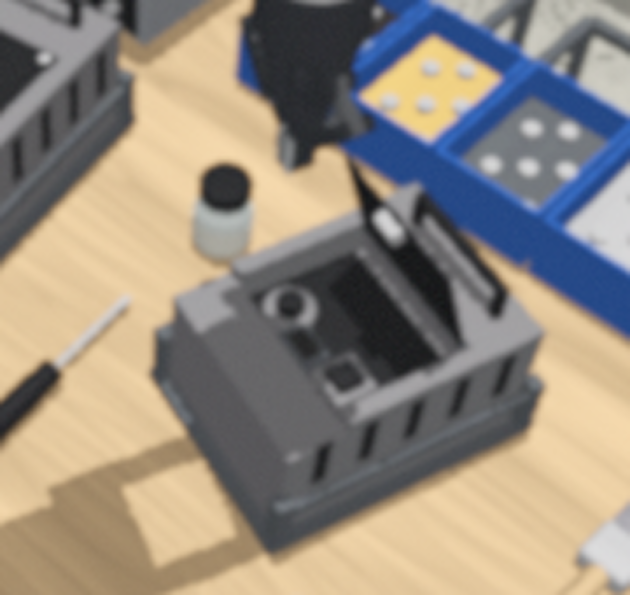

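>>> move_arm([
  [[-0.01,0.03,0,0],[-0.02,0.06,0,0],[-0.036,0.09,0,0],[-0.036,0.112,0,0],[-0.036,0.112,0.005,0],[-0.036,0.112,0.025,0],[-0.036,0.112,0.05,0],[-0.036,0.111,0.07,0],[-0.036,0.111,0.084,0],[-0.036,0.111,0.084,0]],
])

```text
t: 10.73
tcp_pos: [0.6246, -0.1987, 0.1913]
tool_rot: [0.808, 0.589, -0.002, -0.0]
force: [-1.0, -0.7, -0.4]
finger_gap: 0.0
```

```bash
python3 - <<'E'
from h import *
s,Rt=st()
# path: finger robot-side lower corner on radius r of the flap's outer face
th=np.array([1.35,1.25,1.1,.95,.8,.65,.5,.35,.25,.15,.1,.06,.03])
r=np.interp(th,[0,1.25],[100,82])
for a,q in zip(th,r):
    x=50-q*np.cos(a)+11;z=125+q*np.sin(a)+8
    print(a,round(x,1),round(z,1),todel(pk(x,0,z),Rt,s))
d=manip.snapshot("side");im=d["img"][:,:,::-1]
im=cv2.resize(im[130:300,250:430],None,fx=3.5,fy=3.5,interpolation=cv2.INTER_CUBIC)
cv2.imwrite(f"pics/side5.png",im)
E
```

```text
t 10.73 tcp pack mm [ 57.1   0.8 191.3] F [-1.  -0.7 -0.4] gap 0.0 turn needed deg -0.2 toolz [-0.003 -0.001 -1.   ] ext 0.008 q [-0.48  0.62  1.39 -0.    1.13 -1.73]
1.35 43.0 213.0 [-0.0009 -0.0141 -0.0217]
1.25 35.1 210.8 [-0.001  -0.022  -0.0195]
1.1 22.8 208.0 [-0.001  -0.0343 -0.0166]
0.95 10.8 203.2 [-0.001  -0.0463 -0.0118]
0.8 -0.6 196.5 [-0.001  -0.0577 -0.005 ]
0.65 -11.2 187.9 [-0.0011 -0.0682  0.0036]
0.5 -20.4 177.5 [-0.0011 -0.0775  0.014 ]
0.35 -28.2 165.6 [-0.0011 -0.0852  0.026 ]
0.25 -32.4 156.8 [-0.0011 -0.0894  0.0347]
0.15 -35.7 147.6 [-0.0011 -0.0927  0.0439]
0.1 -37.1 142.8 [-0.001  -0.094   0.0487]
0.06 -38.0 138.9 [-0.001  -0.0949  0.0526]
0.03 -38.5 136.0 [-0.001  -0.0954  0.0556]
```

View pics/side5.png

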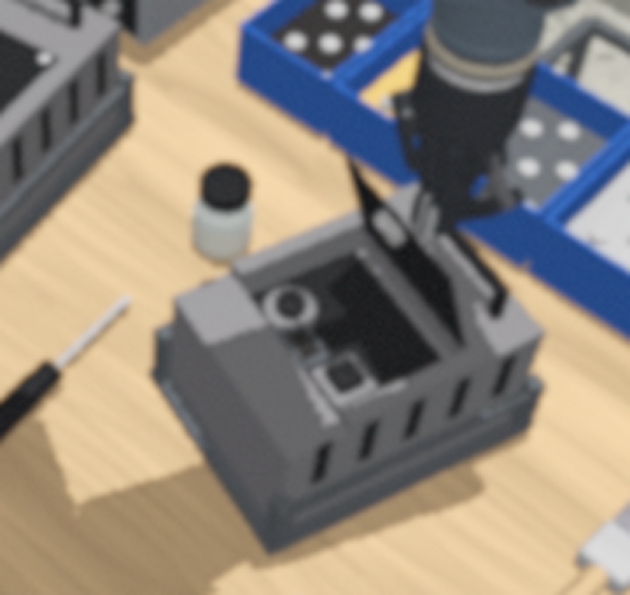

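>>> move_arm([
  [[-0.001,-0.005,-0.01,0],[-0.001,-0.013,-0.019,0],[-0.001,-0.022,-0.0195,0],[-0.001,-0.028,-0.018,0],[-0.001,-0.034,-0.0165,0],[-0.001,-0.04,-0.0145,0],[-0.001,-0.046,-0.012,0],[-0.001,-0.052,-0.009,0],[-0.001,-0.0575,-0.005,0],[-0.001,-0.063,-0.001,0],[-0.001,-0.068,0.0035,0],[-0.001,-0.073,0.009,0],[-0.001,-0.0775,0.014,0],[-0.001,-0.0815,0.02,0],[-0.001,-0.085,0.026,0],[-0.001,-0.0875,0.03,0],[-0.001,-0.0895,0.0345,0],[-0.001,-0.0895,0.0345,0]],
])

```text
t: 12.28
tcp_pos: [0.5389, -0.1723, 0.1578]
tool_rot: [0.808, 0.589, -0.002, -0.0]
force: [1.4, -0.4, 1.9]
finger_gap: -0.0
```

```bash
python3 - <<'E'
from h import *
s,Rt=st()
for x,z in((-40,150),(-44,140),(-46,135),(-46,127),(-46,124)):
    print(x,z,todel(pk(x,0,z),Rt,s))
d=manip.snapshot("side");im=d["img"][:,:,::-1]
im=cv2.resize(im[130:300,250:430],None,fx=3.5,fy=3.5,interpolation=cv2.INTER_CUBIC)
cv2.imwrite(f"pics/side6.png",im)
E
```

```text
t 12.28 tcp pack mm [-32.7   0.  157.8] F [ 1.4 -0.4  1.9] gap -0.0 turn needed deg -0.19 toolz [-0.003 -0.001 -1.   ] ext 0.008 q [-0.51  0.56  1.66 -0.    0.93 -1.76]
-40 150 [-0.     -0.0073  0.0078]
-44 140 [-0.     -0.0113  0.0178]
-46 135 [-0.     -0.0132  0.0228]
-46 127 [ 0.     -0.0132  0.0308]
-46 124 [ 0.     -0.0132  0.0338]
```

View pics/side6.png

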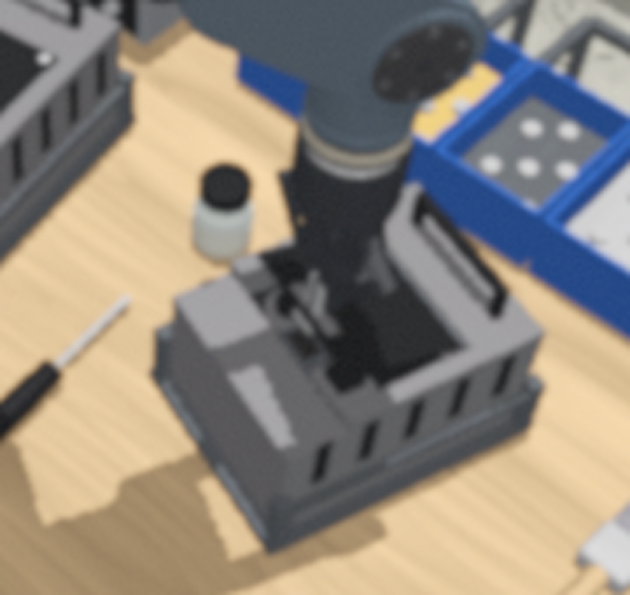

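The flap is nearly down and held under the fingers. I'll continue to the stop.

>>> move_arm([
  [[0,-0.004,0.004,0],[0,-0.0075,0.008,0],[0,-0.01,0.013,0],[0,-0.0115,0.018,0],[0,-0.0135,0.0215,0],[0,-0.0135,0.024,0],[0,-0.0135,0.026,0],[0,-0.0135,0.028,0],[0,-0.0135,0.0295,0],[0,-0.0135,0.031,0],[0,-0.0135,0.032,0],[0,-0.0135,0.0325,0]],
])

```text
t: 13.33
tcp_pos: [0.5251, -0.1678, 0.1267]
tool_rot: [0.808, 0.589, -0.002, -0.001]
force: [-3.9, 0.9, 15.2]
finger_gap: -0.002
```

>>> move_arm([
  [[0,0,0.001,0],[0,0,0.002,0],[0,0,0.003,0],[0,0,0.003,0]],
])

```text
t: 13.67
tcp_pos: [0.5251, -0.1678, 0.1265]
tool_rot: [0.808, 0.589, -0.002, -0.001]
force: [-4.6, 1.9, 20.6]
finger_gap: 0.001
```

>>> move_arm([
  [[0,0,-0.006,0],[0,0,-0.015,0],[0,0,-0.03,0],[0,-0.03,-0.05,0],[0,-0.06,-0.07,0],[0,-0.09,-0.1,0],[0,-0.12,-0.12,0],[0,-0.12,-0.13,0],[0,-0.12,-0.13,0],[0,-0.12,-0.13,0],[0,-0.12,-0.13,0],[0,-0.12,-0.13,0],[0,-0.12,-0.13,0],[0,-0.12,-0.13,0],[0,-0.12,-0.13,0],[0,-0.12,-0.13,0],[0,-0.12,-0.13,0],[0,-0.12,-0.13,0],[0,-0.12,-0.13,0],[0,-0.12,-0.13,0]],
])

```text
t: 15.33
tcp_pos: [0.4115, -0.1309, 0.257]
tool_rot: [0.808, 0.589, -0.002, -0.001]
force: [0.6, 0.3, -0.5]
finger_gap: 0.001
```

>>> move_arm([
  [[0,0,0,0],[0,0,0,0],[0,0,0,0],[0,0,0,0],[0,0,0,0],[0,0,0,0],[0,0,0,0],[0,0,0,0],[0,0,0,0],[0,0,0,0],[0,0,0,0],[0,0,0,0]],
])

```text
t: 16.33
tcp_pos: [0.4115, -0.1309, 0.257]
tool_rot: [0.808, 0.589, -0.002, -0.001]
force: [-0.5, 0.6, 0.1]
finger_gap: 0.003
```

```bash
python3 - <<'E'
from h import *
s,Rt=st()
d=manip.snapshot("side");im=d["img"][:,:,::-1]
cv2.imwrite("pics/side7f.png",im)
im=cv2.resize(im[130:300,250:430],None,fx=3.5,fy=3.5,interpolation=cv2.INTER_CUBIC)
cv2.imwrite(f"pics/side7.png",im)
cv2.imwrite("pics/top7.png",manip.snapshot("top")["img"][:,:,::-1])
E
```

```text
t 16.33 tcp pack mm [-166.6    0.8  257. ] F [-0.5  0.6  0.1] gap 0.003 turn needed deg -0.14 toolz [-0.005 -0.002 -1.   ] ext 0.008 q [-0.57  0.24  1.87 -0.    1.03 -1.82]
```

View pics/side7.png

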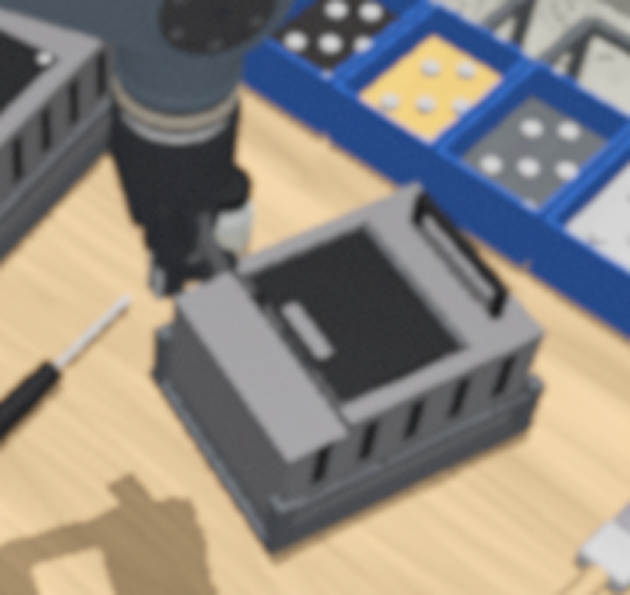

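View pics/top7.png

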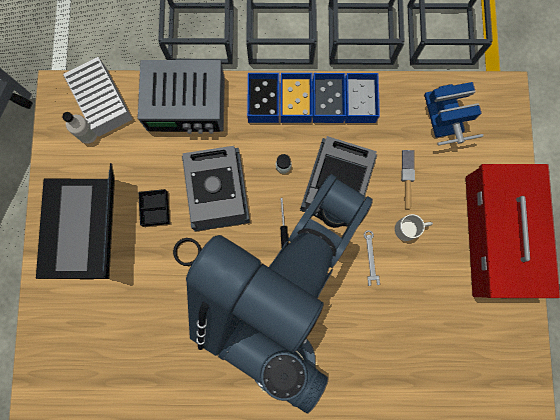

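The side view shows the flap flush about 2.6 s after release. In the top view the jar, driver, tape, mug, spanner and brush are where they started.

```bash
python3 -c "
from station import manip
print(manip.sign_off())"
```

```text
the job is handed in; nothing more can be done
None
```

I reset the flap pack and handed the job in after about 16.4 s of the 45 s allowed.

- **Flap opened:** I pressed it to its stop (about 21 N). The side view then showed it standing open with both buttons visible.
- **Round button:** I pressed it until it bottomed out at about 21 N, with the fingertips about 108 mm above the bench. That is where full 5 mm travel should end. The square button was never touched: the closed fingers stayed well to its side.
- **Flap closed:** I swept its back towards the robot and down, then pressed to the stop (about 21 N). The last side view, about 2.6 s after release, showed it flush and staying shut, with no force on the arm.
- **Bystanders:** the final top view showed the jar, driver, tape, mug, spanner and brush in their original places.

Two small disagreements: the top and side cameras placed the pack about 3 mm apart, and the side view put the buttons up to 3 mm off the fitted pose. I aimed between them, and neither affected the presses. The 5 mm of button travel was judged from height and force, because the joint itself can't be read. I also didn't recheck the square button after the flap closed.

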